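# Crate the gourd and snap the gate shut

### The arm

A 7-joint arm with a two-finger parallel gripper is mounted at the origin on the work surface. World frame = base frame: x ahead of the robot, y to its left, z up, the work surface at z = 0. Lengths are in m, angles in rad, forces in N, time in s.
With the tool pointing down it reaches from about 0.425 to 0.925 m from the base axis. Payload 6.8 kg.
Tool frame: the origin (TCP) lies at the very end of the fingers, on their centre line; the grasp point (between the pads) lies 19 mm behind it; z points along the fingers, y is the direction in which the jaws open and shut (so a half turn about z gives the same grasp; the last joint's range is limited). The gripper opens to 85 mm and grips with 20 to 120 N. Pads are 22 mm wide; open, the fingers measure 114 mm over their backs; the gripper's body (76 mm by 85 mm) begins 54 mm behind the grasp point. The pads swing forward as they close: fully open they stand 13 mm farther back than shut.
Start: joints at [1.057, 0.477, 0.022, 1.555, -0.011, 1.109, -0.083], TCP at [0.266, -0.62, 0.231] pointing down, gripper open.
Joint ranges: [-2.96, 2.96], [-0.34, 2.1], [-1.41, 1.46], [0.24, 2.44], [-1.37, 4.51], [0.17, 1.92], [-2.96, 2.96]. Speed limits (rad/s): [2.39, 2.39, 3.14, 3.14, 3.14, 3.14, 3.14].

### API

Orientations are given as a rotation vector (axis times angle).
In Python, from bench import monitor, viewer, job gives the robot as it stands. The module is installed in compiled form; this text tells all that it offers.
- The arm moves only by the tool drive_tool, never from a script. Its argument "commands" is a list of rows, each an object with "linear": the shift along the tool's x, y, z in m, a list of three; "dr": the turn, a rotation vector about the tool's x, y, z in degrees, a list of three; "jaw": the closure, from 0 (fully open) to 1 (shut). A call has 1 to 8 rows; each row shifts and turns the pose as measured when the row begins, along the tool's axes as they then stand; what a row does not reach is not made up. A row lasts 1/8 s, in which the tool goes at most 62.5 mm and 10.7 degrees, less where a joint would pass 70% of its speed; a pose out of reach is approached as far as the arm can. A call is refused whole if a number of a shift passes 0.0625 or a number of a turn 10.7, either way. A call with a gripper value outside its range is refused whole. The fingers move at their own pace and stop on an object; "force" is the grip in N (left out, the last holds). Time passes only in rows, so rows that do not move let the fingers close. It gives the time, the measured TCP pose, the force and the opening at its end, in the units of the state.
- monitor.get_obs(): the state, without advancing time (a new reading comes with each control period).
- viewer.grab_frame(name): name is "side" or "top"; returns the picture (420x560x3 uint8, red, green, blue); there is no depth.
- viewer.calibration(name): a dict with "K" (3x3 intrinsics, pixels), "R" (3x3) and "t" (3): a world point X has camera coordinates R X + t. Camera axes: x right, y down, z forward; pixel columns grow to the right and rows downward; lengths in m; the calibration is good to about 2 mm. A picture is of the moment at which its call begins. calibration takes no time and is no camera call.
- job.hand_in(): hands the job in, once; it reports no verdict.
The state is a dict: "clock": time; "joints": joint angles; "qvel": joint speeds; "tau": joint torques, N m; "tcp_pos": TCP position; "orientation": TCP orientation; "contact_force": force on the tool from outside, world axes, zero at the start; "moment": the same for the moment, N m; "grip_width": finger opening in m.
Only numpy, scipy, OpenCV 4.12 (cv2) and the standard library are available. Lean on these libraries where they do the work, as an engineer would, in place of code of your own. Each camera call takes 0.05 s, during which the arm holds its last target.

### The job

Stand the double-bulbed gourd upright on the floor of the open plywood carrying crate and let go of it. Then push the crate's sprung gate shut, firmly but gently, until its tongue snaps in behind the strike pin and the gate stays shut by itself; do not slam or force it, and leave the other things on the bench alone.

Things in the scene. Friction and masses are not known exactly. Their poses are not given: they have to be found in the camera images.
- gourd: Loose dried gourd of two round bulbs, tan, 128 mm tall with its short dark stalk, 0.13 kg. Origin at the centre of its flat underside, z up. Lower bulb 62 mm across (widest 26 mm up), waist 31 mm across at 60 mm, upper bulb 43 mm across (widest 88 mm up), stalk 9 mm thick from 110 to 128 mm. Can be gripped from above round the upper bulb.
- crate: Fixed open-topped plywood crate. Origin at table height, middle of the shut gate's inner face; x points into the crate away from the gate, y left, z up. Floor top at z 8 mm; clear inside x 14 to 146, y -78 to 78 mm (less corner posts at x 14 to 34, |y| over 57); 10 mm walls, tops at z 70 mm. Strike pin: upright, 6 mm thick, z 30 to 80 mm, on a steel bracket at x about -36 to -12, y -81 mm.
- gate (a joint): Gate angle, rad: 0 = square to the crate, grows as the free edge swings out to -x of the crate; starts at 0.7 to 1.0. Plywood panel 150 mm from hinge to free edge, 18 mm thick, z 8 to 86 mm; vertical hinge at its left (+y of crate) edge. A light spring opens it to about 0.85 unless latched. Pushing it with over 22 N is forcing it; over 2.5 rad/s is slamming.
- gate_hinge (a point): Hinge line at table height: x -18, y 75 mm of the crate, in the plane of the gate's outer face (the face to push; looks to -x of the crate when shut).
- gate_push (a point): On the gate's outer face, 120 mm from the hinge line (30 mm from the free edge), 50 mm above the table: a good place to push. It moves with the gate. Pushed here the force rises to about 8 to 13 N on the tongue's slope and falls to about 2 N at the snap; 1 to 2 mm later the gate meets a stiff rubber buffer (several N per mm). 17 N here means it is in.
- spirit_jar: Bystander: steel jar, 54 mm across, 85 mm tall, origin under its centre. Leave it where it stands.
- cup: Bystander: small white ceramic bowl, 64 mm across, 50 mm tall, origin under its centre. Leave it where it stands.
- wood_stand: Bystander: dark wooden disc stand, 60 mm across, 22 mm tall, origin under its centre. Leave it where it stands.
- gate_tongue (a point): Root of the steel tongue, in the middle of the gate's free edge, 61 mm up; moves with the gate. The tongue sticks out 9 mm, sprung, sloped on its leading side; it must ride over the strike pin and snap in behind. The pin's bracket, with the buffer, is slotted: it sits 15 mm nearer to 9 mm deeper than nominal, unmeasured, so the gate latches anywhere at 0.10 to -0.06 rad: feel for it.
There are look-alikes about, which are no part of the job. Of the things like the gourd, leave any that is pink or red; of the rest the smaller one is meant.

How it is judged:
On the way, in this order (a step that is already met when the one before it is completed fails the run):
1. the gourd stands upright on the crate's floor, let go (x of gourd in the frame of crate between 0.03 and 0.13 m and y of gourd in the frame of crate between -0.065 and 0.065 m and z of gourd in the frame of crate below 0.013 m and angle between gourd's own z axis and vertical below 0.15 rad and contact force between the fingers and gourd below 0.2 N and linear speed of gourd below 0.03 m/s), for 0.2 s.
2. the gate is shut and latched, at rest with the robot off it (value of joint gate below 0.13 rad and velocity of joint gate between -0.03 and 0.03 rad/s and contact force between each of the fingers, the arm and crate below 0.1 N), for 0.3 s.
At the end, for the whole second after the job is handed in: The gourd stands at rest on the crate's floor inside the walls, upright within 0.15 rad, and the gate stays latched by itself: its angle below 0.13 rad and at rest, with the robot touching nothing (x of gourd in the frame of crate between 0.03 and 0.13 m and y of gourd in the frame of crate between -0.065 and 0.065 m and z of gourd in the frame of crate below 0.013 m and angle between gourd's own z axis and vertical below 0.15 rad and linear speed of gourd below 0.02 m/s and value of joint gate below 0.13 rad and velocity of joint gate between -0.03 and 0.03 rad/s).
It fails at once if the gate or crate is forced: the robot presses on it with more than 22 N (contact force between any of the fingers, the arm and crate above 22 N).
It fails at once if the gate is slammed: it closes faster than 2.5 rad/s (velocity of joint gate below -2.5 rad/s).
It fails at once if a bystander is moved more than 30 mm (distance of any of spirit_jar, cup, wood_stand from where it was at the start of the episode above 0.03 m).
It also fails if it takes over 67 s, if anything falls off the work surface, if the arm or the gripper's body presses on something with over 40 N, if the wrist force passes 120 N, or if a joint passes its speed limit or range.

## Working session

There is one attempt and no reset: what is moved stays moved. The work goes in short steps, Python scripts to look and compute and a tool call to move; the robot and the scene stay as the last step left them, time stands still between calls to the robot, and variables do not carry over. Pictures are saved under pics/ and viewed, and the job is handed in when it is done.

Besides the shell and the picture viewer there is one more tool, called after "Emit:" as name(argument=value, ...) on one line, values as JSON. drive_tool: Moves the arm, as the interface text tells. Its arguments: {"type":"object","properties":{"commands":{"type":"array"},"force":{"type":"number"}},"required":["commands"]}

```bash
mkdir -p pics; python3 - <<'E'
from bench import monitor, viewer
import cv2, numpy as np
for n in("side","top"):
    im=viewer.grab_frame(n); cv2.imwrite(f"pics/{n}0.png",im[:,:,::-1])
    c=viewer.calibration(n); print(n,c)
    R,t=np.array(c["R"]),np.array(c["t"]); print("cam",-R.T@t)
print(monitor.get_obs())
E
```

```text
side {'K': array([[437.93315746,   0.        , 274.11009919],
       [  0.        , 437.93315746, 210.26730695],
       [  0.        ,   0.        ,   1.        ]]), 'R': array([[-0.97169665, -0.23602708,  0.00984087],
       [-0.18259968,  0.72400803, -0.66518398],
       [ 0.14987656, -0.64815398, -0.74661465]]), 't': array([0.54961731, 0.16385294, 1.09584688])}
cam [0.39973903 0.72137124 0.92175897]
top {'K': array([[541.7714759 ,   0.        , 275.45250901],
       [  0.        , 541.7714759 , 201.34536513],
       [  0.        ,   0.        ,   1.        ]]), 'R': array([[-0.0239284 , -0.99969881,  0.00545214],
       [-0.98988591,  0.02292999, -0.14000035],
       [ 0.13983317, -0.00874698, -0.99013644]]), 't': array([-0.01881508,  0.55085508,  1.64461317])}
cam [ 0.314862   -0.01705511  1.70561393]
{'clock': 0.1, 'joints': array([ 1.05689092,  0.47774455,  0.02234339,  1.55633537, -0.01154311,
        1.10931222, -0.08310562]), 'qvel': array([-5.58202576e-04, -1.48132629e-03, -2.26534560e-04, -2.26846893e-03,
        5.29011627e-04, -1.75361321e-04, -8.75393867e-05]), 'tau': array([ 4.79034061e-03, -5.97766435e+01,  1.61403783e+00, -2.81958300e+01,
        1.29343182e-02,  4.97970352e-03, -6.86903581e-05]), 'tcp_pos': array([ 0.26625321, -0.61968989,  0.23041203]), 'orientation': array([-3.07556136e+00, -6.32738437e-01,  6.57913368e-04]), 'contact_force': array([-0.87346711,  0.05942133, -0.08980906]), 'moment': array([-0.01918991,  0.03506536, -0.00116978]), 'grip_width': 0.08528994861400231}
```

View pics/side0.png

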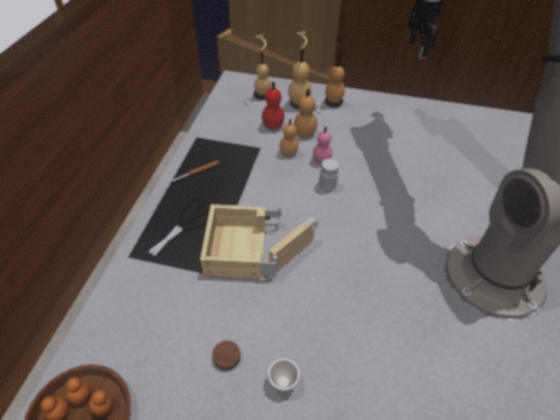

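View pics/top0.png

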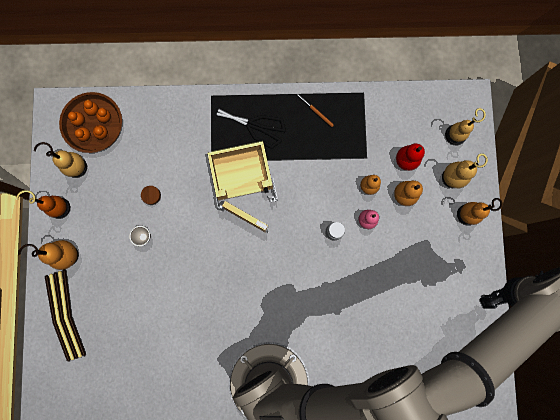

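```bash
cat > h.py <<'E'
import numpy as np, cv2
from bench import monitor, viewer
def cal(n):
    c=viewer.calibration(n); return np.array(c["K"]),np.array(c["R"]),np.array(c["t"])
def ray(n,u,v):
    K,R,t=cal(n); d=R.T@np.linalg.inv(K)@np.array([u,v,1.]); return -R.T@t,d/np.linalg.norm(d)
def plane(n,u,v,z):
    o,d=ray(n,u,v); return o+d*(z-o[2])/d[2]
def tri(us,ut):
    A=[];b=[]
    (o1,d1),(o2,d2)=ray("side",*us),ray("top",*ut)
    s=np.linalg.lstsq(np.c_[d1,-d2],o2-o1,rcond=None)[0]
    p,q=o1+s[0]*d1,o2+s[1]*d2
    return (p+q)/2,np.linalg.norm(p-q)
def proj(n,X):
    K,R,t=cal(n); p=K@(R@np.asarray(X)+t); return p[:2]/p[2]
E
python3 - <<'E'
import cv2,numpy as np
s=cv2.imread("pics/side0.png");t=cv2.imread("pics/top0.png")
a=cv2.resize(s[80:180,240:360],None,fx=5,fy=5,interpolation=cv2.INTER_CUBIC)
b=cv2.resize(t[140:240,330:450],None,fx=5,fy=5,interpolation=cv2.INTER_CUBIC)
cv2.imwrite("pics/g_s.png",a);cv2.imwrite("pics/g_t.png",b)
a=cv2.resize(s[190:290,190:330],None,fx=5.5,fy=5.5,interpolation=cv2.INTER_CUBIC)
b=cv2.resize(t[135:240,195:295],None,fx=5.5,fy=5.5,interpolation=cv2.INTER_CUBIC)
cv2.imwrite("pics/c_s.png",a);cv2.imwrite("pics/c_t.png",b)
E
```

```text
(no output)
```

View pics/g_s.png

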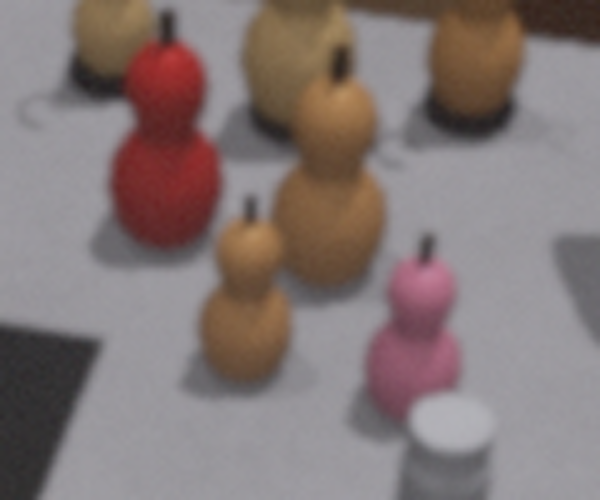

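View pics/g_t.png

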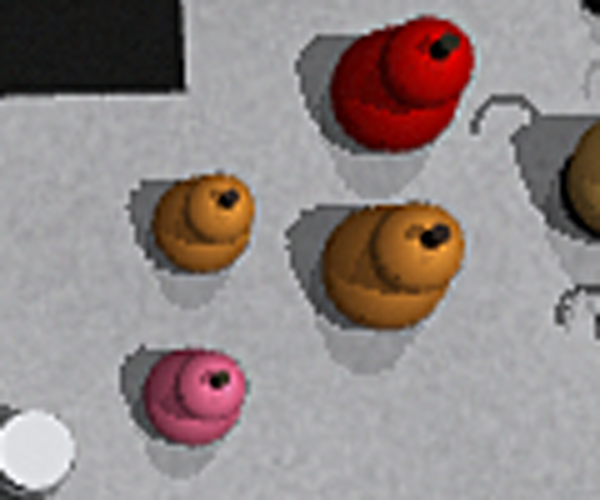

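View pics/c_s.png

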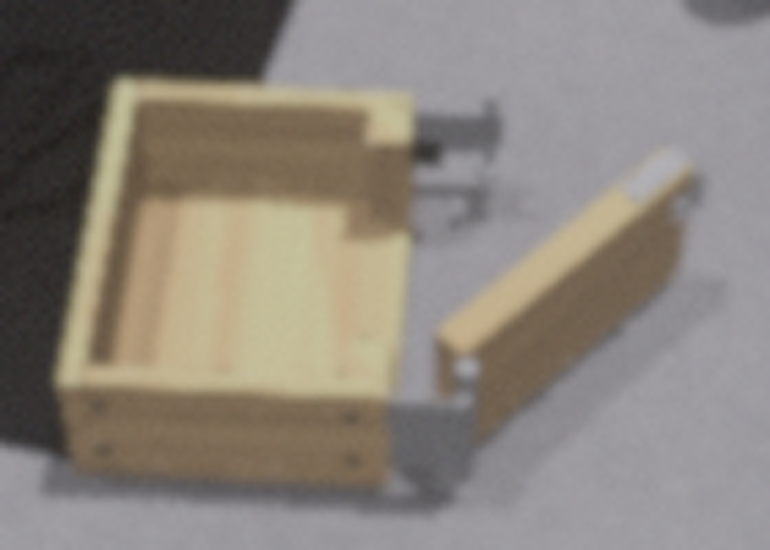

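View pics/c_t.png

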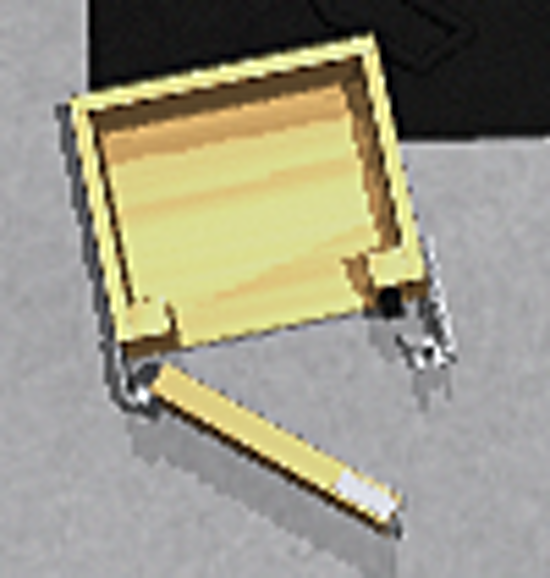

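```bash
python3 - <<'E'
from h import *
T=lambda x,y:(195+x/5.5-.4,135+y/5.5-.4)
S=lambda x,y:(190+x/5.5-.4,190+y/5.5-.4)
g=lambda x,y:(240+x/5-.4,80+y/5-.4)
gt=lambda x,y:(330+x/5-.4,140+y/5-.4)
print("stalk tip",tri(g(250,200),gt(229,197)))
print("upper bulb c",tri(g(249,256),gt(220,207)))
print("lower bulb",tri(g(246,338),gt(203,225)))
print("jar top",tri(g(452,422),gt(32,449)))
print("pink tip",tri(g(428,240),gt(219,379)))
P={}
for k,s,t in (("BL",(60,385),None),):pass
cn={"backL":((60,383),(72,103)),"backR":((118,79),(375,38)),"frontR":((413,95),(425,283)),"frontL":((390,397),(118,347))}
for k,(s,t) in cn.items(): print(k,tri(S(*s),T(*t)),plane("top",*T(*t),.07))
for k,(s,t) in {"gate free outer":((695,172),(385,530)),"free inner":((672,147),(403,500)),"hinge outer":((442,345),(150,393)),"hinge inner":((440,330),(165,365)),"pin":((490,105),(428,352))}.items():
    print(k,tri(S(*s),T(*t)),plane("top",*T(*t),.086))
E
```

```text
stalk tip (array([ 0.59830535, -0.3281318 ,  0.12963539]), np.float64(0.0019357077626346864))
upper bulb c (array([ 0.59898888, -0.33097728,  0.08610481]), np.float64(0.0001880034303828484))
lower bulb (array([ 0.59904272, -0.33243322,  0.02023247]), np.float64(0.0006180040656636073))
jar top (array([ 0.45488239, -0.21064456,  0.08807515]), np.float64(0.0012460611143167723))
pink tip (array([ 0.48985859, -0.31696972,  0.12934614]), np.float64(0.0012334794678391305))
backL (array([0.70194673, 0.17434124, 0.06869072]), np.float64(0.0026506297900376215)) [0.70029259 0.17394929 0.07      ]
backR (array([0.73449286, 0.00342461, 0.07284437]), np.float64(0.002654782378711584)) [0.733868   0.00324904 0.07      ]
frontR (array([ 0.59497709, -0.02153781,  0.07219276]), np.float64(0.003919379908252849)) [ 0.59336742 -0.0216799   0.07      ]
frontL (array([0.56201489, 0.14921686, 0.07201863]), np.float64(0.0020113380751989834)) [0.56130345 0.14935335 0.07      ]
gate free outer (array([0.45624384, 0.00328348, 0.08413006]), np.float64(0.0026347477596016574)) [0.4547603  0.00328473 0.086     ]
free inner (array([ 0.47055559, -0.00687769,  0.08677414]), np.float64(0.0005901200298335461)) [ 0.47092659 -0.00687663  0.086     ]
hinge outer (array([0.5386633 , 0.13041871, 0.0902538 ]), np.float64(0.012369128695508371)) [0.53300346 0.13042397 0.086     ]
hinge inner (array([0.54788061, 0.12178093, 0.08906022]), np.float64(2.0767527374938803e-05)) [0.54831123 0.12204319 0.086     ]
pin (array([ 0.55673119, -0.02230373,  0.07435651]), np.float64(0.0056346240022956086)) [ 0.55218093 -0.02239805  0.086     ]
```

The top view shows four free-standing gourds: small tan (371,184), large tan (408,192), red (410,156) and pink (369,219). Hooked ones stand on bases at the right edge. The smaller tan one at (371,184), side (289,140), is meant: it is neither pink nor red, and its measured height of 130 mm fits 128 mm. The crate corners measure 174 x 143 mm at z 70 mm, as stated, and the gate stands at about 0.73 rad.

```bash
cat >> h.py <<'E'
from scipy.spatial.transform import Rotation as Ro
def go(p,jaw=None):
    "tool-frame delta to world p, after turning so that tool y lies at world angle jaw (deg)"
    o=monitor.get_obs(); R=Ro.from_rotvec(o["orientation"]); M=R.as_matrix()
    if jaw is not None:
        c=[]
        for j in(jaw,jaw+180):
            a=np.radians(j); y=np.array([np.cos(a),np.sin(a),0]); z=np.array([0,0,-1.]); x=np.cross(y,z)
            G=np.c_[x,y,z]; c.append((Ro.from_matrix(M.T@G).as_rotvec(degrees=True),G))
        dr,G=min(c,key=lambda q:np.linalg.norm(q[0])); print("turn",dr.round(2))
    else: G=M
    print("at",o["tcp_pos"].round(4),"F",o["contact_force"].round(2),"w",round(o["grip_width"],4),"t",round(o["clock"],2),"q",o["joints"].round(2))
    print("x axis",M[:,0].round(3),"shift after turn",(G.T@(np.array(p)-o["tcp_pos"])).round(4),"before turn",(M.T@(np.array(p)-o["tcp_pos"])).round(4))
E
python3 - <<'E'
from h import *
g=lambda x,y:(240+x/5-.4,80+y/5-.4)
gt=lambda x,y:(330+x/5-.4,140+y/5-.4)
print("big tip",tri(g(341,50),gt(437,236)))
print("red tip",plane("top",*gt(445,45),.16))
for u in((497,205),(480,160),(480,115)): print(plane("top",*u,.2))
go((.599,-.331,.30),0); go((.599,-.331,.30),-30)
E
```

```text
big tip (array([ 0.56649135, -0.43962242,  0.16720782]), np.float64(0.002920804574650512))
red tip [ 0.67925879 -0.45315983  0.16      ]
[ 0.5027047  -0.65258485  0.2       ]
[ 0.63271923 -0.6146466   0.2       ]
[ 0.76472745 -0.62481128  0.2       ]
turn [-9.000e-02 -5.000e-02 -6.675e+01]
at [ 0.2663 -0.6197  0.2304] F [-0.87  0.06 -0.09] w 0.0853 t 0.1 q [ 1.06  0.48  0.02  1.56 -0.01  1.11 -0.08]
x axis [ 0.919  0.395 -0.   ] shift after turn [ 0.2887  0.3327 -0.0696] before turn [ 0.4197 -0.134  -0.0694]
turn [-9.000e-02 -3.000e-02 -3.675e+01]
at [ 0.2663 -0.6197  0.2304] F [-0.87  0.06 -0.09] w 0.0853 t 0.1 q [ 1.06  0.48  0.02  1.56 -0.01  1.11 -0.08]
x axis [ 0.919  0.395 -0.   ] shift after turn [ 0.4164  0.1438 -0.0696] before turn [ 0.4197 -0.134  -0.0694]
```

Emit:
drive_tool(commands=[{"linear": [0, 0, -0.01], "dr": [0, 0, -9.5], "jaw": 0}, {"linear": [0, 0, -0.01], "dr": [0, 0, -9.5], "jaw": 0}, {"linear": [0, 0, -0.01], "dr": [0, 0, -9.5], "jaw": 0}, {"linear": [0, 0, -0.01], "dr": [0, 0, -9.5], "jaw": 0}, {"linear": [0, 0, -0.01], "dr": [0, 0, -9.5], "jaw": 0}, {"linear": [0, 0, -0.01], "dr": [0, 0, -9.5], "jaw": 0}, {"linear": [0, 0, -0.01], "dr": [0, 0, -9.5], "jaw": 0}, {"linear": [0, 0, 0], "dr": [0, 0, 0], "jaw": 0}], force=30)

```text
clock: 1.1
tcp_pos: [0.265, -0.6174, 0.2972]
orientation: [-2.178, -2.249, -0.005]
contact_force: [-0.3, 0.3, 0.1]
grip_width: 0.0853
```

```bash
python3 -c "
from h import *
go((.599,-.331,.30),0)"
```

```text
turn [-0.32 -0.59  1.83]
at [ 0.265  -0.6174  0.2972] F [-0.33  0.28  0.1 ] w 0.0853 t 1.1 q [ 1.23  0.44 -0.22  1.46  0.1   1.26  1.03]
x axis [-0.032  0.999  0.01 ] shift after turn [ 0.2864  0.334  -0.0028] before turn [ 0.2756  0.343  -0.0018]
```

Emit:
drive_tool(commands=[{"linear": [0.034, 0.043, 0], "dr": [-0.3, -0.6, 1.8], "jaw": 0}, {"linear": [0.036, 0.042, 0], "dr": [0, 0, 0], "jaw": 0}, {"linear": [0.036, 0.042, 0], "dr": [0, 0, 0], "jaw": 0}, {"linear": [0.036, 0.042, 0], "dr": [0, 0, 0], "jaw": 0}, {"linear": [0.036, 0.042, 0], "dr": [0, 0, 0], "jaw": 0}, {"linear": [0.036, 0.042, 0], "dr": [0, 0, 0], "jaw": 0}, {"linear": [0.036, 0.042, 0], "dr": [0, 0, 0], "jaw": 0}, {"linear": [0.03, 0.035, 0], "dr": [0, 0, 0], "jaw": 0}])

```text
clock: 2.1
tcp_pos: [0.6015, -0.3374, 0.2883]
orientation: [-2.264, -2.165, 0.007]
contact_force: [-0.6, -0.9, 0.7]
grip_width: 0.0854
```

```bash
python3 -c "
from h import *
go((.599,-.331,.20),0)"
```

```text
turn [-0.55 -0.19 -2.58]
at [ 0.6015 -0.3374  0.2883] F [-0.62 -0.89  0.7 ] w 0.0854 t 2.1 q [ 0.64  0.49 -0.33  1.42  0.16  1.27  0.25]
x axis [0.045 0.999 0.003] shift after turn [ 0.0064 -0.0025  0.0883] before turn [ 0.006  -0.0019  0.0884]
```

Emit:
drive_tool(commands=[{"linear": [0.006, -0.002, 0.03], "dr": [-0.5, -0.2, -2.6], "jaw": 0}, {"linear": [0, 0, 0.03], "dr": [0, 0, 0], "jaw": 0}, {"linear": [0, 0, 0.03], "dr": [0, 0, 0], "jaw": 0}, {"linear": [0, 0, 0], "dr": [0, 0, 0], "jaw": 0}, {"linear": [0, 0, 0], "dr": [0, 0, 0], "jaw": 0}])

```text
clock: 2.72
tcp_pos: [0.6031, -0.3234, 0.1931]
orientation: [-2.224, -2.213, -0.002]
contact_force: [-0.8, -0.4, 1.0]
grip_width: 0.0853
```

```bash
python3 - <<'E'
from h import *
go((.599,-.331,.065),0)
for n in("side","top"):
    im=viewer.grab_frame(n)[:,:,::-1]
    c=im[40:180,230:400] if n=="side" else im[120:240,310:450]
    cv2.imwrite(f"pics/{n}1.png",cv2.resize(c,None,fx=4,fy=4,interpolation=cv2.INTER_CUBIC))
E
```

```text
turn [-0.12 -0.24 -0.28]
at [ 0.6031 -0.3234  0.1931] F [-0.78 -0.39  1.02] w 0.0853 t 2.73 q [ 0.63  0.55 -0.33  1.55  0.19  1.08  0.25]
x axis [0.005 1.    0.004] shift after turn [-0.0076 -0.0041  0.1281] before turn [-0.0081 -0.0038  0.1281]
```

View pics/side1.png

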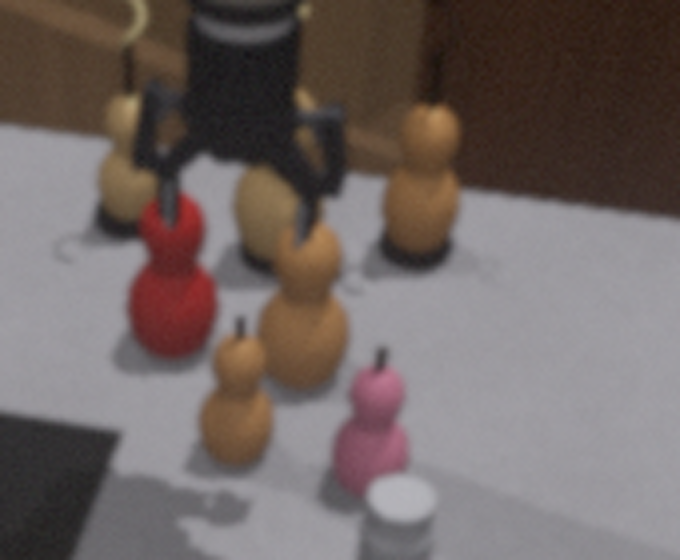

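The gripper hovers above the small tan gourd (crop 238,400), with the fingers on either side of it. Next I correct x and y, then go down.

Emit:
drive_tool(commands=[{"linear": [-0.008, -0.004, 0.01], "dr": [0, 0, 0], "jaw": 0}, {"linear": [0, 0, 0.01], "dr": [0, 0, 0], "jaw": 0}, {"linear": [0, 0, 0.01], "dr": [0, 0, 0], "jaw": 0}, {"linear": [0, 0, 0], "dr": [0, 0, 0], "jaw": 0}])

```text
clock: 3.32
tcp_pos: [0.5989, -0.3332, 0.1629]
orientation: [-2.228, -2.213, -0.003]
contact_force: [0.5, -0.6, -0.5]
grip_width: 0.0856
```

```bash
python3 - <<'E'
from h import *
go((.599,-.331,.065),0)
E
```

```text
turn [ 0.02 -0.14 -0.37]
at [ 0.5989 -0.3332  0.1629] F [ 0.52 -0.59 -0.5 ] w 0.0856 t 3.33 q [ 0.64  0.58 -0.33  1.57  0.2   1.03  0.25]
x axis [0.006 1.    0.002] shift after turn [0.0022 0.0001 0.0979] before turn [0.0019 0.     0.0979]
```

Emit:
drive_tool(commands=[{"linear": [0.001, 0, 0.016], "dr": [0, 0, -0.3], "jaw": 0}, {"linear": [0, 0, 0.016], "dr": [0, 0, 0], "jaw": 0}, {"linear": [0, 0, 0.016], "dr": [0, 0, 0], "jaw": 0}, {"linear": [0, 0, 0.016], "dr": [0, 0, 0], "jaw": 0}, {"linear": [0, 0, 0.016], "dr": [0, 0, 0], "jaw": 0}, {"linear": [0, 0, 0.012], "dr": [0, 0, 0], "jaw": 0}, {"linear": [0, 0, 0.004], "dr": [0, 0, 0], "jaw": 0}, {"linear": [0, 0, 0], "dr": [0, 0, 0], "jaw": 0}])

```text
clock: 4.32
tcp_pos: [0.5988, -0.3311, 0.059]
orientation: [-2.219, -2.219, -0.003]
contact_force: [0.6, 0.2, -0.2]
grip_width: 0.0853
```

```bash
python3 - <<'E'
from h import *
go((.599,-.331,.065),0)
for n in("side","top"):
    im=viewer.grab_frame(n)[:,:,::-1]
    c=im[40:180,230:400] if n=="side" else im[120:240,310:450]
    cv2.imwrite(f"pics/{n}2.png",cv2.resize(c,None,fx=4,fy=4,interpolation=cv2.INTER_CUBIC))
E
```

```text
turn [-0.05 -0.2  -0.01]
at [ 0.5988 -0.3311  0.059 ] F [ 0.64  0.19 -0.24] w 0.0853 t 4.33 q [ 0.62  0.69 -0.3   1.64  0.25  0.85  0.22]
x axis [0.    1.    0.003] shift after turn [ 0.0001  0.0002 -0.006 ] before turn [ 0.0001  0.0002 -0.006 ]
```

View pics/side2.png

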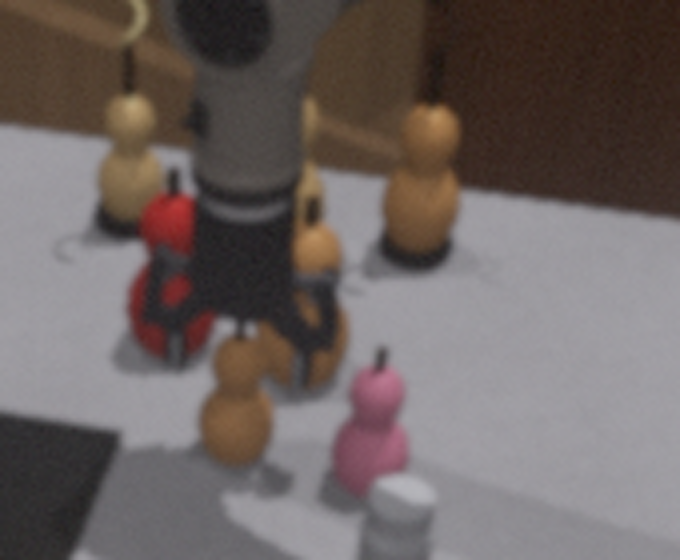

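The gourd (crop 238,400) stands between the fingers (tips 175,360 and 305,385). I raise 6 mm and close.

Emit:
drive_tool(commands=[{"linear": [0, 0, -0.006], "dr": [0, 0, 0], "jaw": 0}, {"linear": [0, 0, 0], "dr": [0, 0, 0], "jaw": 0.3}, {"linear": [0, 0, 0], "dr": [0, 0, 0], "jaw": 0.4}, {"linear": [0, 0, 0], "dr": [0, 0, 0], "jaw": 0.5}, {"linear": [0, 0, 0], "dr": [0, 0, 0], "jaw": 0.7}, {"linear": [0, 0, 0], "dr": [0, 0, 0], "jaw": 1}, {"linear": [0, 0, 0], "dr": [0, 0, 0], "jaw": 1}, {"linear": [0, 0, 0], "dr": [0, 0, 0], "jaw": 1}], force=30)

```text
clock: 5.42
tcp_pos: [0.6001, -0.3319, 0.0684]
orientation: [2.221, 2.22, 0.004]
contact_force: [-0.4, -0.5, 1.6]
grip_width: 0.0412
```

Emit:
drive_tool(commands=[{"linear": [0, 0, 0], "dr": [0, 0, 0], "jaw": 1}, {"linear": [0, 0, -0.01], "dr": [0, 0, 0], "jaw": 1}, {"linear": [0, 0, -0.02], "dr": [0, 0, 0], "jaw": 1}, {"linear": [0, 0, -0.03], "dr": [0, 0, 0], "jaw": 1}, {"linear": [0, 0, -0.03], "dr": [0, 0, 0], "jaw": 1}, {"linear": [0, 0, -0.03], "dr": [0, 0, 0], "jaw": 1}, {"linear": [0, 0, -0.03], "dr": [0, 0, 0], "jaw": 1}, {"linear": [0, 0, 0], "dr": [0, 0, 0], "jaw": 1}])

```text
clock: 6.42
tcp_pos: [0.6005, -0.3319, 0.2302]
orientation: [2.218, 2.218, 0.008]
contact_force: [0.5, 0.7, -0.9]
grip_width: 0.0409
```

```bash
python3 - <<'E'
from h import *
a=np.radians(10.5);o=np.array([.5648,.0607]);R=np.array([[np.cos(a),-np.sin(a)],[np.sin(a),np.cos(a)]])
p=o+R@[.085,0]; print(p)
go((*p,.24),10.5)
for n in("side","top"):
    im=viewer.grab_frame(n)[:,:,::-1]
    c=im[0:180,230:400] if n=="side" else im[120:240,310:450]
    cv2.imwrite(f"pics/{n}3.png",cv2.resize(c,None,fx=3,fy=3,interpolation=cv2.INTER_CUBIC))
E
```

```text
[0.64837667 0.07619002]
turn [  0.4    0.04 -10.49]
at [ 0.6005 -0.3319  0.2302] F [ 0.46  0.66 -0.89] w 0.0409 t 6.42 q [ 0.65  0.52 -0.34  1.51  0.18  1.14  0.28]
x axis [-0.  1.  0.] shift after turn [ 0.3925  0.1214 -0.0098] before turn [ 0.408   0.048  -0.0095]
```

View pics/side3.png

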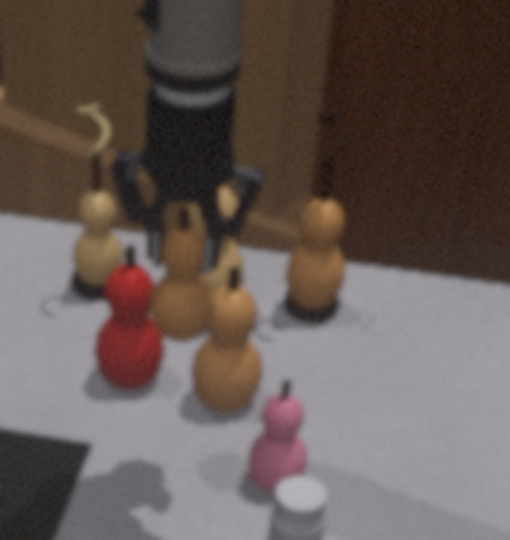

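The small tan gourd hangs upright between the fingers (crop 183,275) and the others are undisturbed. Carrying it to the crate.

Emit:
drive_tool(commands=[{"linear": [0.02, 0.002, -0.005], "dr": [0.4, 0, -5], "jaw": 1}, {"linear": [0.04, 0.006, 0], "dr": [0, 0, -5], "jaw": 1}, {"linear": [0.05, 0.015, 0], "dr": [0, 0, 0], "jaw": 1}, {"linear": [0.05, 0.016, 0], "dr": [0, 0, 0], "jaw": 1}, {"linear": [0.05, 0.016, 0], "dr": [0, 0, 0], "jaw": 1}, {"linear": [0.05, 0.016, 0], "dr": [0, 0, 0], "jaw": 1}, {"linear": [0.05, 0.016, 0], "dr": [0, 0, 0], "jaw": 1}, {"linear": [0.04, 0.012, 0], "dr": [0, 0, 0], "jaw": 1}])

```text
clock: 7.52
tcp_pos: [0.6346, 0.0355, 0.219]
orientation: [-2.009, -2.386, 0.023]
contact_force: [0.2, 0.4, -1.0]
grip_width: 0.0409
```

```bash
python3 - <<'E'
from h import *
go((.6484,.0762,.20),10.5)
E
```

```text
turn [-1.47 -0.45 -0.68]
at [0.6346 0.0355 0.219 ] F [ 0.18  0.38 -1.05] w 0.0409 t 7.53 q [ 0.19  0.48 -0.47  1.62  0.22  1.12 -0.17]
x axis [-0.17   0.985  0.008] shift after turn [0.0375 0.021  0.019 ] before turn [0.0376 0.021  0.0188]
```

Emit:
drive_tool(commands=[{"linear": [0.018, 0.01, 0.0], "dr": [-1.4, -0.4, -0.6], "jaw": 1}, {"linear": [0.013, 0.009, 0.0], "dr": [0, 0, 0], "jaw": 1}, {"linear": [0, 0, 0], "dr": [0, 0, 0], "jaw": 1}, {"linear": [0, 0, 0], "dr": [0, 0, 0], "jaw": 1}])

```text
clock: 8.02
tcp_pos: [0.6471, 0.0701, 0.2159]
orientation: [-2.006, -2.414, 0.006]
contact_force: [-0.1, 0.1, 0.2]
grip_width: 0.041
```

```bash
python3 - <<'E'
from h import *
go((.6484,.0762,.077),10.5)
for n in("side","top"):
    im=viewer.grab_frame(n)[:,:,::-1]
    c=im[120:290,190:360] if n=="side" else im[110:240,180:330]
    cv2.imwrite(f"pics/{n}4.png",cv2.resize(c,None,fx=3.4,fy=3.4,interpolation=cv2.INTER_CUBIC))
E
```

```text
turn [-0.27  0.01  0.06]
at [0.6471 0.0701 0.2159] F [-0.13  0.07  0.17] w 0.041 t 8.03 q [ 0.13  0.5  -0.47  1.6   0.25  1.11 -0.22]
x axis [-0.183  0.983 -0.   ] shift after turn [0.0058 0.0023 0.1389] before turn [0.0058 0.003  0.1389]
```

View pics/side4.png

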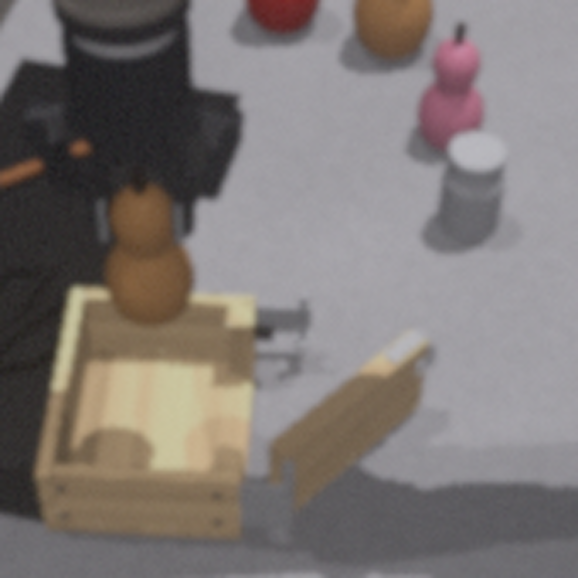

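View pics/top4.png

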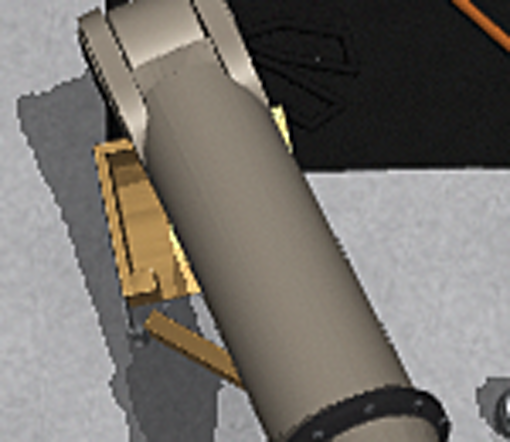

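The gourd hangs upright over the crate (side crop 148,255). Its slight image lean matches the camera perspective. Going down.

Emit:
drive_tool(commands=[{"linear": [0.003, 0.001, 0.016], "dr": [-0.3, 0, 0], "jaw": 1}, {"linear": [0.002, 0.001, 0.02], "dr": [0, 0, 0], "jaw": 1}, {"linear": [0, 0, 0.02], "dr": [0, 0, 0], "jaw": 1}, {"linear": [0, 0, 0.02], "dr": [0, 0, 0], "jaw": 1}, {"linear": [0, 0, 0.02], "dr": [0, 0, 0], "jaw": 1}, {"linear": [0, 0, 0.01], "dr": [0, 0, 0], "jaw": 1}, {"linear": [0, 0, 0], "dr": [0, 0, 0], "jaw": 1}, {"linear": [0, 0, 0], "dr": [0, 0, 0], "jaw": 1}])

```text
clock: 9.12
tcp_pos: [0.647, 0.0734, 0.1006]
orientation: [-2.01, -2.413, 0.003]
contact_force: [-0.7, 0.3, -1.0]
grip_width: 0.0411
```

```bash
python3 - <<'E'
from h import *
go((.6484,.0762,.077),10.5)
for n in("side",):
    im=viewer.grab_frame(n)[:,:,::-1]
    c=im[120:290,190:360] if n=="side" else im[110:240,180:330]
    cv2.imwrite(f"pics/{n}5.png",cv2.resize(c,None,fx=3.4,fy=3.4,interpolation=cv2.INTER_CUBIC))
E
```

```text
turn [-0.12  0.02 -0.1 ]
at [0.647  0.0734 0.1006] F [-0.75  0.32 -1.05] w 0.0411 t 9.12 q [ 0.1   0.62 -0.44  1.7   0.32  0.9  -0.28]
x axis [-0.18   0.984 -0.   ] shift after turn [0.0025 0.0019 0.0236] before turn [0.0025 0.0019 0.0236]
```

View pics/side5.png

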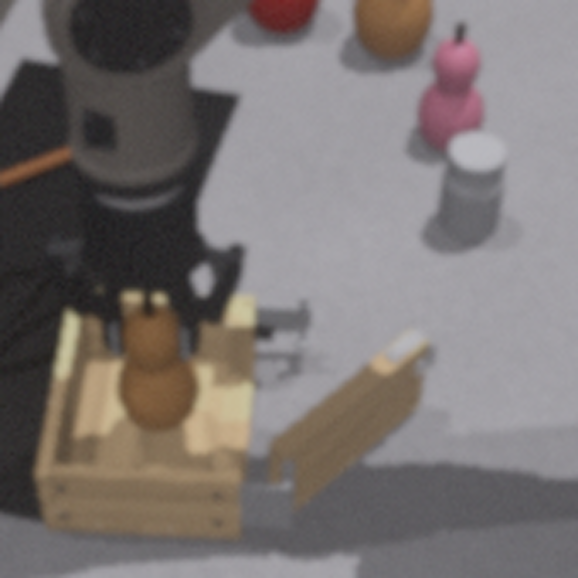

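The gourd (crop 157,375) is over the middle of the crate floor and clear of the walls. Lowering slowly.

Emit:
drive_tool(commands=[{"linear": [0.001, 0.001, 0.006], "dr": [0, 0, 0], "jaw": 1}, {"linear": [0, 0, 0.006], "dr": [0, 0, 0], "jaw": 1}, {"linear": [0, 0, 0.003], "dr": [0, 0, 0], "jaw": 1}, {"linear": [0, 0, 0.002], "dr": [0, 0, 0], "jaw": 1}, {"linear": [0, 0, 0], "dr": [0, 0, 0], "jaw": 1}, {"linear": [0, 0, 0], "dr": [0, 0, 0], "jaw": 1}])

```text
clock: 9.93
tcp_pos: [0.6489, 0.0748, 0.0841]
orientation: [2.011, 2.413, 0.0]
contact_force: [0.2, 0.5, -1.4]
grip_width: 0.0412
```

Emit:
drive_tool(commands=[{"linear": [0, 0, 0.003], "dr": [0, 0, 0], "jaw": 1}, {"linear": [0, 0, 0.002], "dr": [0, 0, 0], "jaw": 1}, {"linear": [0, 0, 0.001], "dr": [0, 0, 0], "jaw": 1}, {"linear": [0, 0, 0], "dr": [0, 0, 0], "jaw": 1}])

```text
clock: 10.42
tcp_pos: [0.649, 0.0748, 0.0778]
orientation: [2.011, 2.413, 0.0]
contact_force: [0.2, 0.5, -0.2]
grip_width: 0.0411
```

Emit:
drive_tool(commands=[{"linear": [0, 0, 0.002], "dr": [0, 0, 0], "jaw": 1}, {"linear": [0, 0, 0.0], "dr": [0, 0, 0], "jaw": 1}])

```text
clock: 10.68
tcp_pos: [0.6494, 0.0749, 0.0764]
orientation: [2.01, 2.412, 0.001]
contact_force: [0.3, -0.9, -0.2]
grip_width: 0.0408
```

Emit:
drive_tool(commands=[{"linear": [0, 0, 0.0015], "dr": [0, 0, 0], "jaw": 1}, {"linear": [0, 0, 0.0], "dr": [0, 0, 0], "jaw": 1}])

```text
clock: 10.92
tcp_pos: [0.6498, 0.075, 0.0765]
orientation: [2.01, 2.411, 0.002]
contact_force: [-0.0, -0.4, -0.0]
grip_width: 0.0413
```

```bash
python3 - <<'E'
from h import *
go((.6484,.0762,.077),10.5)
for n in("side",):
    im=viewer.grab_frame(n)[:,:,::-1]
    c=im[190:290,190:330]
    cv2.imwrite(f"pics/{n}6.png",cv2.resize(c,None,fx=5.5,fy=5.5,interpolation=cv2.INTER_CUBIC))
print(monitor.get_obs()["contact_force"])
E
```

```text
turn [ 0.15  0.07 -0.13]
at [0.6498 0.075  0.0765] F [-0.01 -0.45 -0.02] w 0.0413 t 10.93 q [ 0.09  0.65 -0.43  1.71  0.34  0.86 -0.3 ]
x axis [-0.18   0.984 -0.001] shift after turn [ 0.0014 -0.0011 -0.0005] before turn [ 0.0014 -0.0011 -0.0005]
[-0.23920776 -0.61587432 -0.44208566]
```

View pics/side6.png

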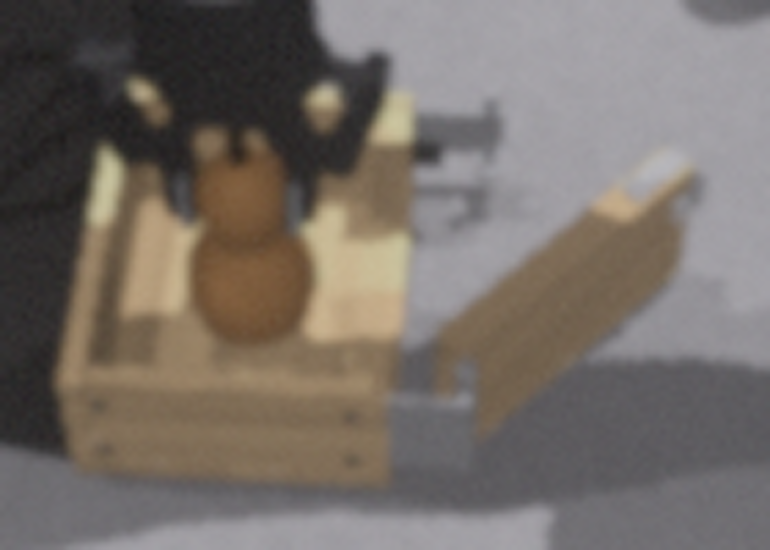

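z stopped at 0.0765 with the weight off, so the gourd stands on the floor (crop 250,290). Releasing.

Emit:
drive_tool(commands=[{"linear": [0, 0, 0], "dr": [0, 0, 0], "jaw": 0.45}, {"linear": [0, 0, 0], "dr": [0, 0, 0], "jaw": 0.35}, {"linear": [0, 0, 0], "dr": [0, 0, 0], "jaw": 0.2}, {"linear": [0, 0, 0], "dr": [0, 0, 0], "jaw": 0}, {"linear": [0, 0, 0], "dr": [0, 0, 0], "jaw": 0}, {"linear": [0, 0, 0], "dr": [0, 0, 0], "jaw": 0}])

```text
clock: 11.72
tcp_pos: [0.6498, 0.075, 0.0758]
orientation: [2.01, 2.411, 0.002]
contact_force: [-0.1, -0.5, -0.3]
grip_width: 0.0853
```

Emit:
drive_tool(commands=[{"linear": [0, 0, -0.01], "dr": [0, 0, 0], "jaw": 0}, {"linear": [0, 0, -0.02], "dr": [0, 0, 0], "jaw": 0}, {"linear": [0, 0, -0.03], "dr": [0, 0, 0], "jaw": 0}, {"linear": [0, 0, -0.03], "dr": [0, 0, 0], "jaw": 0}, {"linear": [0, 0, -0.03], "dr": [0, 0, 0], "jaw": 0}, {"linear": [0, 0, -0.01], "dr": [0, 0, 0], "jaw": 0}, {"linear": [0, 0, 0], "dr": [0, 0, 0], "jaw": 0}])

```text
clock: 12.6
tcp_pos: [0.6504, 0.0758, 0.2173]
orientation: [2.007, 2.409, 0.009]
contact_force: [-0.3, -0.2, -1.0]
grip_width: 0.0853
```

```bash
python3 - <<'E'
from h import *
a=np.radians(10.5);o=np.array([.5648,.0607]);R=np.array([[np.cos(a),-np.sin(a)],[np.sin(a),np.cos(a)]])
H=o+R@[-.018,.075]; print("hinge",H)
for th in(.73,.3,0):
    d=R@[-np.sin(th),-np.cos(th)]; n=R@[np.cos(th),-np.sin(th)]  # n: push dir
    print(th,"push pt",H+.12*d,"n",n,"yaw",np.degrees(np.arctan2(n[1],n[0])))
go((.44,.06,.2),100)
im=viewer.grab_frame("side")[:,:,::-1]
cv2.imwrite("pics/side7.png",cv2.resize(im[150:290,190:330],None,fx=4,fy=4,interpolation=cv2.INTER_CUBIC))
E
```

```text
hinge [0.53343375 0.13116388]
0.73 push pt [0.47104508 0.02865703] n [ 0.85422373 -0.51990559] yaw -31.325919044550094
0.3 push pt [0.51945669 0.01198065] n [ 0.99319357 -0.11647545] yaw -6.688733853924695
0 push pt [0.55530201 0.01317329] n [0.98325491 0.18223553] yaw 10.5
turn [  0.33   0.42 -89.6 ]
at [0.6504 0.0758 0.2173] F [-0.28 -0.19 -1.02] w 0.0853 t 12.6 q [ 0.13  0.5  -0.48  1.6   0.25  1.1  -0.23]
x axis [-0.18   0.984 -0.001] shift after turn [0.21   0.021  0.0173] before turn [ 0.0225 -0.2099  0.0155]
```

View pics/side7.png

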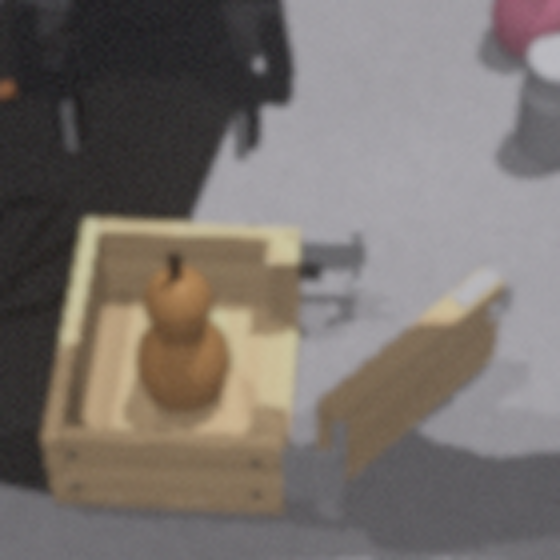

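The gourd stands alone and upright in the crate (crop 183,345). Now I turn the tool, close the fingers and go behind the gate.

Emit:
drive_tool(commands=[{"linear": [0, 0, 0], "dr": [0, 0, -9.5], "jaw": 1}, {"linear": [0, 0, 0], "dr": [0, 0, -9.5], "jaw": 1}, {"linear": [0, 0, 0], "dr": [0, 0, -9.5], "jaw": 1}, {"linear": [0, 0, 0], "dr": [0, 0, -9.5], "jaw": 1}, {"linear": [0, 0, 0], "dr": [0, 0, -9.5], "jaw": 1}, {"linear": [0, 0, 0], "dr": [0, 0, -9.5], "jaw": 1}, {"linear": [0, 0, 0], "dr": [0, 0, -9.5], "jaw": 1}, {"linear": [0, 0, 0], "dr": [0, 0, -9.5], "jaw": 1}])

```text
clock: 13.65
tcp_pos: [0.6436, 0.0742, 0.2036]
orientation: [-0.028, -3.129, 0.004]
contact_force: [0.7, -0.1, -0.1]
grip_width: -0.0002
```

```bash
python3 - <<'E'
from h import *
go((.44,.045,.2),85)
E
```

```text
turn [-0.17 -0.71  3.98]
at [0.6436 0.0742 0.2036] F [ 0.72 -0.11 -0.11] w -0.0002 t 13.65 q [ 0.32  0.58 -0.77  1.6   0.43  1.15  1.  ]
x axis [-1.     0.018  0.013] shift after turn [ 0.2003 -0.0468  0.0036] before turn [ 0.203  -0.0328  0.0063]
```

Emit:
drive_tool(commands=[{"linear": [0.03, -0.005, 0], "dr": [0, -0.7, 4], "jaw": 1}, {"linear": [0.035, -0.007, 0], "dr": [0, 0, 0], "jaw": 1}, {"linear": [0.035, -0.008, 0], "dr": [0, 0, 0], "jaw": 1}, {"linear": [0.035, -0.008, 0], "dr": [0, 0, 0], "jaw": 1}, {"linear": [0.03, -0.008, 0], "dr": [0, 0, 0], "jaw": 1}, {"linear": [0.02, -0.005, 0], "dr": [0, 0, 0], "jaw": 1}, {"linear": [0, 0, 0], "dr": [0, 0, 0], "jaw": 1}])

```text
clock: 14.52
tcp_pos: [0.444, 0.0449, 0.1947]
orientation: [-0.137, -3.121, 0.004]
contact_force: [0.2, 0.2, -0.4]
grip_width: -0.0001
```

```bash
python3 - <<'E'
from h import *
go((.44,.045,.04),80)
E
```

```text
turn [-0.24 -1.01  4.96]
at [0.444  0.0449 0.1947] F [ 0.17  0.16 -0.42] w -0.0001 t 14.53 q [ 0.54  0.26 -0.88  2.06  0.24  0.95  1.02]
x axis [-0.996  0.088  0.018] shift after turn [ 0.0039 -0.0006  0.1547] before turn [0.0012 0.0003 0.1547]
```

Emit:
drive_tool(commands=[{"linear": [0, 0, 0.025], "dr": [-0.2, -1, 5], "jaw": 1}, {"linear": [0, 0, 0.025], "dr": [0, 0, 0], "jaw": 1}, {"linear": [0, 0, 0.02], "dr": [0, 0, 0], "jaw": 1}, {"linear": [0, 0, 0], "dr": [0, 0, 0], "jaw": 1}])

```text
clock: 15.02
tcp_pos: [0.4458, 0.0453, 0.1212]
orientation: [-0.281, -3.129, -0.002]
contact_force: [0.4, 0.3, 0.2]
grip_width: -0.0001
```

```bash
python3 - <<'E'
from h import *
go((.44,.045,.04),80)
for n in("side","top"):
    im=viewer.grab_frame(n)[:,:,::-1]
    c=im[130:290,190:360] if n=="side" else im[130:260,180:320]
    cv2.imwrite(f"pics/{n}8.png",cv2.resize(c,None,fx=3.5,fy=3.5,interpolation=cv2.INTER_CUBIC))
E
```

```text
turn [ 0.09 -0.04 -0.26]
at [0.4458 0.0453 0.1212] F [0.43 0.26 0.19] w -0.0001 t 15.03 q [ 0.44  0.36 -0.8   2.14  0.37  0.78  0.8 ]
x axis [-0.984  0.178  0.001] shift after turn [ 0.0057 -0.0013  0.0812] before turn [ 0.0056 -0.0014  0.0812]
```

View pics/side8.png

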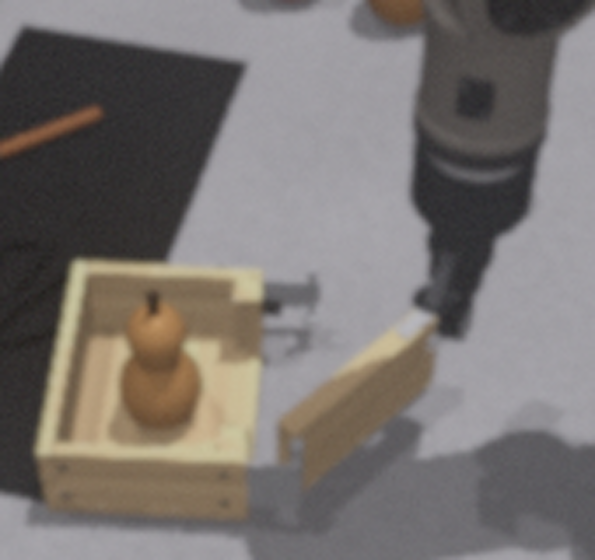

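View pics/top8.png

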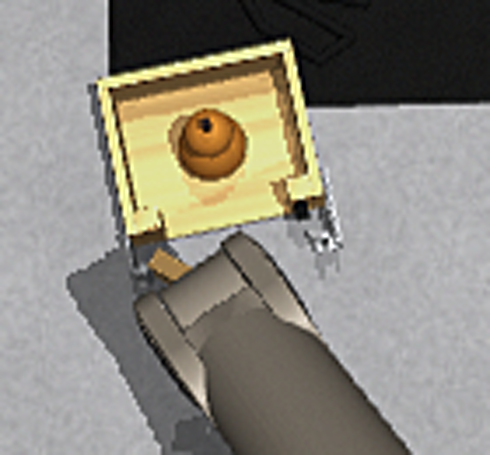

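The closed fingers (side crop 455,320) sit just outside the gate's face near its free edge, clear of it by my geometry. The gourd stands upright. Going down.

Emit:
drive_tool(commands=[{"linear": [0.004, -0.001, 0.02], "dr": [0, 0, 0], "jaw": 1}, {"linear": [0.002, 0, 0.02], "dr": [0, 0, 0], "jaw": 1}, {"linear": [0, 0, 0.02], "dr": [0, 0, 0], "jaw": 1}, {"linear": [0, 0, 0.014], "dr": [0, 0, 0], "jaw": 1}, {"linear": [0, 0, 0.002], "dr": [0, 0, 0], "jaw": 1}, {"linear": [0, 0, 0], "dr": [0, 0, 0], "jaw": 1}])

```text
clock: 15.88
tcp_pos: [0.4476, 0.0468, 0.0495]
orientation: [0.283, 3.116, 0.006]
contact_force: [-0.1, 0.1, -0.1]
grip_width: -0.0001
```

```bash
python3 - <<'E'
from h import *
go((.475,.025,.04),80)
E
```

```text
turn [ 0.29  0.73 -0.37]
at [0.4476 0.0468 0.0495] F [-0.08  0.08 -0.08] w -0.0001 t 15.88 q [ 0.34  0.48 -0.69  2.19  0.54  0.62  0.65]
x axis [-0.984  0.18  -0.013] shift after turn [-0.0308 -0.0167  0.0095] before turn [-0.0308 -0.0166  0.0098]
```

Emit:
drive_tool(commands=[{"linear": [-0.005, -0.003, 0.004], "dr": [0.3, 0.7, 0], "jaw": 1}, {"linear": [-0.007, -0.004, 0.004], "dr": [0, 0, 0], "jaw": 1}, {"linear": [-0.007, -0.004, 0.002], "dr": [0, 0, 0], "jaw": 1}, {"linear": [-0.007, -0.004, 0], "dr": [0, 0, 0], "jaw": 1}, {"linear": [0, 0, 0], "dr": [0, 0, 0], "jaw": 1}])

```text
clock: 16.5
tcp_pos: [0.4752, 0.0265, 0.0413]
orientation: [0.284, 3.124, 0.001]
contact_force: [-0.9, -1.2, 0.1]
grip_width: 0.0001
```

```bash
cat >> h.py <<'E'
a=np.radians(10.5);O=np.array([.5648,.0607]);Rc=np.array([[np.cos(a),-np.sin(a)],[np.sin(a),np.cos(a)]])
H=O+Rc@[-.018,.075]
def gate(th,z=.042,jaw=None,off=.013):
    d=Rc@[-np.sin(th),-np.cos(th)]; n=Rc@[np.cos(th),-np.sin(th)]
    o=monitor.get_obs(); p=o["tcp_pos"][:2]-H
    f=lambda t:p@(Rc@[np.cos(t),-np.sin(t)])+off
    from scipy.optimize import brentq
    t=brentq(f,-.3,1.2); print("gate angle if touching",round(t,3),"arm",round(p@(Rc@[-np.sin(t),-np.cos(t)]),4),"F.n",round(o["contact_force"][:2]@(Rc@[np.cos(t),-np.sin(t)]),2))
    go((*(H+.12*d-off*n),z),jaw)
E
python3 - <<'E'
from h import *
gate(.3,jaw=85)
E
```

```text
gate angle if touching 0.582 arm 0.1191 F.n -0.32
turn [ 0.05  0.3  -5.4 ]
at [0.4752 0.0265 0.0413] F [-0.86 -1.22  0.1 ] w 0.0001 t 16.5 q [ 0.36  0.53 -0.67  2.14  0.55  0.65  0.7 ]
x axis [-0.984  0.18  -0.005] shift after turn [-0.0323 -0.0102 -0.0007] before turn [-0.0332 -0.0071 -0.0005]
```

Emit:
drive_tool(commands=[{"linear": [-0.006, -0.002, 0], "dr": [0, 0.3, -1.3], "jaw": 1}, {"linear": [-0.006, -0.002, 0], "dr": [0, 0, -1.3], "jaw": 1}, {"linear": [-0.006, -0.002, 0], "dr": [0, 0, -1.3], "jaw": 1}, {"linear": [-0.006, -0.001, 0], "dr": [0, 0, -1.3], "jaw": 1}, {"linear": [-0.004, -0.001, 0], "dr": [0, 0, 0], "jaw": 1}, {"linear": [0, 0, 0], "dr": [0, 0, 0], "jaw": 1}])

```text
clock: 17.25
tcp_pos: [0.5024, 0.0143, 0.0408]
orientation: [-0.131, -3.136, -0.002]
contact_force: [-0.8, 0.6, 0.2]
grip_width: -0.0003
```

```bash
python3 - <<'E'
from h import *
gate(.2,jaw=95)
for n in("side","top"):
    im=viewer.grab_frame(n)[:,:,::-1]
    c=im[130:290,190:360] if n=="side" else im[130:260,180:320]
    cv2.imwrite(f"pics/{n}9.png",cv2.resize(c,None,fx=3.5,fy=3.5,interpolation=cv2.INTER_CUBIC))
E
```

```text
gate angle if touching 0.335 arm 0.1202 F.n -0.85
turn [ 0.09 -0.15 -9.78]
at [0.5024 0.0143 0.0408] F [-0.76  0.64  0.21] w -0.0003 t 17.25 q [ 0.4   0.57 -0.69  2.07  0.56  0.69  0.83]
x axis [-0.997  0.083  0.003] shift after turn [-0.0157 -0.0043 -0.0012] before turn [-0.0162 -0.0016 -0.0013]
```

View pics/side9.png

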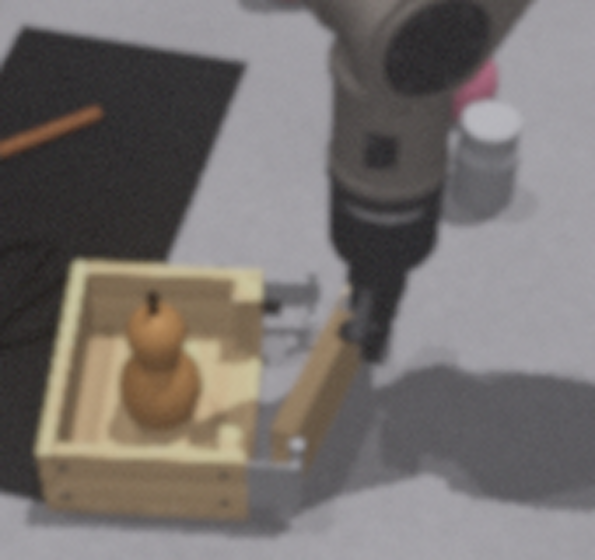

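The gate has swung in with the fingers (crop 325,375) to about 0.33 rad. The gourd is untouched (160,365). Continuing slowly, with force checks.

Emit:
drive_tool(commands=[{"linear": [-0.003, -0.001, 0], "dr": [0, 0, -2], "jaw": 1}, {"linear": [-0.003, 0, 0], "dr": [0, 0, -2], "jaw": 1}, {"linear": [-0.003, 0, 0], "dr": [0, 0, -2], "jaw": 1}, {"linear": [-0.003, 0, 0], "dr": [0, 0, -2], "jaw": 1}])

```text
clock: 17.85
tcp_pos: [0.5133, 0.012, 0.0403]
orientation: [0.103, -3.135, 0.0]
contact_force: [-2.6, -0.1, 0.6]
grip_width: 0.0002
```

```bash
python3 - <<'E'
from h import *
gate(.1,jaw=100)
E
```

```text
gate angle if touching 0.243 arm 0.1202 F.n -2.58
turn [ 0.01 -0.29 -6.25]
at [0.5133 0.012  0.0403] F [-2.59 -0.12  0.56] w 0.0002 t 17.85 q [ 0.42  0.6  -0.72  2.04  0.59  0.72  0.96]
x axis [-0.998 -0.065  0.005] shift after turn [-0.0167 -0.0045 -0.0017] before turn [-0.017  -0.0026 -0.0018]
```

Emit:
drive_tool(commands=[{"linear": [-0.002, 0, 0], "dr": [0, 0, -2], "jaw": 1}, {"linear": [-0.002, 0, 0], "dr": [0, 0, -2], "jaw": 1}, {"linear": [-0.002, 0, 0], "dr": [0, 0, -1], "jaw": 1}])

```text
clock: 18.23
tcp_pos: [0.5196, 0.0123, 0.0402]
orientation: [0.249, -3.126, 0.0]
contact_force: [-1.8, -0.9, 0.9]
grip_width: -0.0001
```

Emit:
drive_tool(commands=[{"linear": [-0.002, 0, 0], "dr": [0, 0, 0], "jaw": 1}, {"linear": [-0.002, 0, 0], "dr": [0, 0, 0], "jaw": 1}])

```text
clock: 18.48
tcp_pos: [0.5237, 0.0128, 0.0401]
orientation: [0.249, -3.126, 0.001]
contact_force: [-2.6, -1.8, 0.7]
grip_width: 0.0001
```

Emit:
drive_tool(commands=[{"linear": [-0.002, 0, 0], "dr": [0, 0, 0], "jaw": 1}])

```text
clock: 18.6
tcp_pos: [0.5257, 0.0131, 0.04]
orientation: [0.248, -3.126, 0.001]
contact_force: [-2.7, -1.3, 1.3]
grip_width: -0.0001
```

```bash
python3 - <<'E'
from h import *
gate(.1,jaw=100)
E
```

```text
gate angle if touching 0.138 arm 0.1176 F.n -2.72
turn [-0.   -0.35 -0.91]
at [0.5257 0.0131 0.04  ] F [-2.67 -1.27  1.31] w -0.0001 t 18.6 q [ 0.43  0.62 -0.73  2.01  0.61  0.75  1.05]
x axis [-0.987 -0.158  0.006] shift after turn [-0.0042 -0.0034 -0.002 ] before turn [-0.0043 -0.0033 -0.002 ]
```

Emit:
drive_tool(commands=[{"linear": [-0.0015, -0.001, 0], "dr": [0, 0, 0], "jaw": 1}, {"linear": [-0.0015, -0.001, 0], "dr": [0, 0, 0], "jaw": 1}])

```text
clock: 18.85
tcp_pos: [0.5289, 0.0126, 0.04]
orientation: [0.25, -3.125, -0.001]
contact_force: [-5.5, 1.6, 0.5]
grip_width: 0.0001
```

Emit:
drive_tool(commands=[{"linear": [-0.0015, -0.0005, 0], "dr": [0, 0, 0], "jaw": 1}])

```text
clock: 18.98
tcp_pos: [0.5293, 0.0123, 0.0397]
orientation: [0.25, -3.123, -0.0]
contact_force: [-7.6, -0.1, 3.5]
grip_width: -0.0001
```

Emit:
drive_tool(commands=[{"linear": [-0.0015, 0, 0], "dr": [0, 0, 0], "jaw": 1}])

```text
clock: 19.1
tcp_pos: [0.5291, 0.012, 0.0393]
orientation: [0.249, -3.119, 0.001]
contact_force: [-7.3, -0.9, 3.7]
grip_width: -0.0001
```

Emit:
drive_tool(commands=[{"linear": [-0.002, -0.0003, -0.0005], "dr": [0, 0, 0], "jaw": 1}])

```text
clock: 19.23
tcp_pos: [0.5292, 0.0119, 0.0392]
orientation: [0.249, -3.116, 0.002]
contact_force: [-8.5, 1.3, 1.5]
grip_width: -0.0001
```

Emit:
drive_tool(commands=[{"linear": [-0.0022, -0.0003, -0.0005], "dr": [0, 0, 0], "jaw": 1}])

```text
clock: 19.35
tcp_pos: [0.5294, 0.0119, 0.0392]
orientation: [0.249, -3.112, 0.003]
contact_force: [-7.7, -0.6, 3.6]
grip_width: -0.0001
```

Emit:
drive_tool(commands=[{"linear": [-0.0024, -0.0003, -0.0005], "dr": [0, 0, 0], "jaw": 1}])

```text
clock: 19.48
tcp_pos: [0.5298, 0.0119, 0.0392]
orientation: [0.249, -3.108, 0.004]
contact_force: [-7.8, -0.4, 2.3]
grip_width: -0.0001
```

```bash
python3 - <<'E'
from h import *
gate(.1,jaw=100)
E
```

```text
gate angle if touching 0.105 arm 0.1187 F.n -7.82
turn [-0.01 -1.37 -0.85]
at [0.5298 0.0119 0.0392] F [-7.81 -0.42  2.34] w -0.0001 t 19.48 q [ 0.43  0.64 -0.73  1.99  0.6   0.78  1.06]
x axis [-0.987 -0.159  0.024] shift after turn [-0.0004 -0.0014 -0.0028] before turn [-0.0004 -0.0014 -0.0028]
```

Emit:
drive_tool(commands=[{"linear": [-0.0024, -0.0003, -0.0005], "dr": [0, -0.4, 0], "jaw": 1}])

```text
clock: 19.6
tcp_pos: [0.5301, 0.0118, 0.0392]
orientation: [0.249, -3.111, 0.004]
contact_force: [-7.4, 0.1, 3.4]
grip_width: 0.0001
```

Emit:
drive_tool(commands=[{"linear": [-0.0026, -0.0003, -0.0005], "dr": [0, -0.4, 0], "jaw": 1}])

```text
clock: 19.73
tcp_pos: [0.5306, 0.0119, 0.0391]
orientation: [0.25, -3.114, 0.004]
contact_force: [-8.3, 0.5, 3.6]
grip_width: -0.0001
```

Emit:
drive_tool(commands=[{"linear": [-0.0026, -0.0003, -0.0005], "dr": [0, -0.4, 0], "jaw": 1}])

```text
clock: 19.85
tcp_pos: [0.5309, 0.0119, 0.0391]
orientation: [0.251, -3.116, 0.004]
contact_force: [-8.2, 0.9, 4.0]
grip_width: -0.0002
```

Emit:
drive_tool(commands=[{"linear": [-0.003, -0.0003, -0.0005], "dr": [0, -0.4, 0], "jaw": 1}])

```text
clock: 19.98
tcp_pos: [0.5314, 0.0118, 0.0389]
orientation: [0.251, -3.119, 0.004]
contact_force: [-9.6, -0.1, 4.4]
grip_width: 0.0001
```

Emit:
drive_tool(commands=[{"linear": [-0.003, -0.0003, -0.0005], "dr": [0, -0.4, 0], "jaw": 1}])

```text
clock: 20.1
tcp_pos: [0.532, 0.0117, 0.0388]
orientation: [0.252, -3.121, 0.005]
contact_force: [-9.4, -0.1, 4.2]
grip_width: 0.0004
```

Emit:
drive_tool(commands=[{"linear": [-0.003, -0.0003, -0.0005], "dr": [0, -0.4, 0], "jaw": 1}])

```text
clock: 20.23
tcp_pos: [0.5323, 0.0116, 0.0387]
orientation: [0.253, -3.123, 0.006]
contact_force: [-9.6, -0.7, 3.1]
grip_width: 0.0001
```

Emit:
drive_tool(commands=[{"linear": [-0.0033, -0.0003, -0.0005], "dr": [0, -0.4, 0], "jaw": 1}, {"linear": [-0.0033, -0.0003, -0.0005], "dr": [0, -0.4, 0], "jaw": 1}])

```text
clock: 20.48
tcp_pos: [0.5335, 0.0116, 0.0384]
orientation: [0.254, -3.127, 0.007]
contact_force: [-10.0, 0.0, 5.3]
grip_width: 0.0001
```

Emit:
drive_tool(commands=[{"linear": [-0.0033, 0, -0.0005], "dr": [0, -0.3, 0], "jaw": 1}])

```text
clock: 20.6
tcp_pos: [0.5339, 0.0116, 0.0383]
orientation: [0.255, -3.127, 0.009]
contact_force: [-10.6, -1.8, 4.6]
grip_width: 0.0
```

Emit:
drive_tool(commands=[{"linear": [-0.0033, 0, -0.0005], "dr": [0, -0.3, 0], "jaw": 1}])

```text
clock: 20.72
tcp_pos: [0.5344, 0.0115, 0.0382]
orientation: [0.255, -3.127, 0.011]
contact_force: [-10.5, -1.2, 6.3]
grip_width: -0.0
```

```bash
python3 - <<'E'
from h import *
gate(.1,jaw=100)
E
```

```text
gate angle if touching 0.067 arm 0.1189 F.n -10.61
turn [-0.37 -0.29 -0.67]
at [0.5344 0.0115 0.0382] F [-10.55  -1.19   6.33] w -0.0 t 20.73 q [ 0.42  0.63 -0.73  1.99  0.62  0.76  1.05]
x axis [-0.987 -0.162  0.005] shift after turn [ 0.004  -0.0003 -0.0038] before turn [ 0.004  -0.0004 -0.0038]
```

Emit:
drive_tool(commands=[{"linear": [-0.0033, 0, -0.0012], "dr": [-0.1, 0, 0], "jaw": 1}])

```text
clock: 20.85
tcp_pos: [0.5342, 0.0115, 0.0384]
orientation: [0.255, -3.12, 0.01]
contact_force: [-10.3, -0.7, -0.0]
grip_width: -0.0
```

Emit:
drive_tool(commands=[{"linear": [-0.0035, 0, -0.0012], "dr": [-0.1, 0, 0], "jaw": 1}])

```text
clock: 20.98
tcp_pos: [0.534, 0.0116, 0.0385]
orientation: [0.255, -3.113, 0.009]
contact_force: [-10.5, -0.7, 1.7]
grip_width: -0.0001
```

Emit:
drive_tool(commands=[{"linear": [-0.0035, 0, -0.0012], "dr": [-0.1, 0, 0], "jaw": 1}])

```text
clock: 21.1
tcp_pos: [0.5339, 0.0116, 0.0386]
orientation: [0.255, -3.106, 0.008]
contact_force: [-11.4, 0.0, 3.2]
grip_width: 0.0002
```

Emit:
drive_tool(commands=[{"linear": [-0.0035, 0, -0.0012], "dr": [-0.1, -0.2, 0], "jaw": 1}])

```text
clock: 21.22
tcp_pos: [0.5338, 0.0116, 0.0386]
orientation: [0.255, -3.102, 0.007]
contact_force: [-11.2, -0.4, 1.8]
grip_width: -0.0003
```

Emit:
drive_tool(commands=[{"linear": [-0.0036, 0, -0.0008], "dr": [0, -0.8, 0], "jaw": 1}])

```text
clock: 21.35
tcp_pos: [0.5344, 0.0116, 0.0385]
orientation: [0.256, -3.11, 0.007]
contact_force: [-9.5, -1.8, 5.7]
grip_width: -0.0001
```

Emit:
drive_tool(commands=[{"linear": [-0.0036, 0, -0.0008], "dr": [0, -0.8, 0], "jaw": 1}])

```text
clock: 21.48
tcp_pos: [0.5347, 0.0116, 0.0383]
orientation: [0.257, -3.118, 0.008]
contact_force: [-10.4, -1.2, 3.9]
grip_width: 0.0003
```

Emit:
drive_tool(commands=[{"linear": [-0.0036, 0, -0.0008], "dr": [0, -0.8, 0], "jaw": 1}])

```text
clock: 21.6
tcp_pos: [0.5351, 0.0116, 0.0383]
orientation: [0.258, -3.126, 0.008]
contact_force: [-10.4, -1.3, 3.2]
grip_width: 0.0
```

Emit:
drive_tool(commands=[{"linear": [-0.0038, 0, -0.0008], "dr": [0, -0.7, 0], "jaw": 1}])

```text
clock: 21.72
tcp_pos: [0.5355, 0.0116, 0.0382]
orientation: [-0.259, 3.13, -0.009]
contact_force: [-10.6, -0.1, 3.3]
grip_width: -0.0
```

Emit:
drive_tool(commands=[{"linear": [-0.0038, 0, -0.0008], "dr": [0, -0.5, 0], "jaw": 1}])

```text
clock: 21.85
tcp_pos: [0.5358, 0.0116, 0.0381]
orientation: [-0.259, 3.127, -0.01]
contact_force: [-11.6, -0.3, 4.7]
grip_width: -0.0001
```

Emit:
drive_tool(commands=[{"linear": [-0.004, 0, -0.0008], "dr": [0, -0.5, 0], "jaw": 1}])

```text
clock: 21.98
tcp_pos: [0.5363, 0.0117, 0.038]
orientation: [-0.259, 3.125, -0.012]
contact_force: [-11.4, -0.7, 5.4]
grip_width: 0.0002
```

Emit:
drive_tool(commands=[{"linear": [-0.004, 0, -0.0008], "dr": [0, -0.5, 0], "jaw": 1}])

```text
clock: 22.1
tcp_pos: [0.5368, 0.0117, 0.038]
orientation: [-0.26, 3.122, -0.013]
contact_force: [-11.5, -1.5, 4.9]
grip_width: 0.0001
```

Emit:
drive_tool(commands=[{"linear": [-0.004, 0, -0.0008], "dr": [0, -0.5, 0], "jaw": 1}])

```text
clock: 22.22
tcp_pos: [0.5377, 0.0118, 0.038]
orientation: [-0.26, 3.119, -0.014]
contact_force: [-7.8, -0.1, 1.9]
grip_width: 0.0001
```

```bash
python3 - <<'E'
from h import *
gate(0,jaw=100)
E
```

```text
gate angle if touching 0.038 arm 0.1188 F.n -7.76
turn [-0.58  0.62 -0.47]
at [0.5377 0.0118 0.038 ] F [-7.82 -0.12  1.87] w 0.0001 t 22.23 q [ 0.42  0.63 -0.72  2.    0.63  0.74  1.04]
x axis [-0.986 -0.166 -0.011] shift after turn [-0.0045 -0.0018 -0.004 ] before turn [-0.0046 -0.0018 -0.0039]
```

The force is falling off its peak, so I carry on gently.

Emit:
drive_tool(commands=[{"linear": [-0.003, 0, -0.0005], "dr": [0, 0, 0], "jaw": 1}])

```text
clock: 22.35
tcp_pos: [0.5387, 0.0119, 0.0381]
orientation: [-0.261, 3.123, -0.016]
contact_force: [-5.6, 0.3, 2.5]
grip_width: 0.0
```

Emit:
drive_tool(commands=[{"linear": [-0.003, 0, -0.0005], "dr": [0, 0, 0], "jaw": 1}])

```text
clock: 22.48
tcp_pos: [0.5413, 0.0122, 0.0384]
orientation: [-0.261, 3.123, -0.016]
contact_force: [-0.4, 1.1, -0.5]
grip_width: -0.0001
```

Emit:
drive_tool(commands=[{"linear": [-0.0015, 0, 0], "dr": [0, 0, 0], "jaw": 1}])

```text
clock: 22.6
tcp_pos: [0.5428, 0.0124, 0.0384]
orientation: [-0.262, 3.124, -0.017]
contact_force: [-5.7, -0.6, 3.0]
grip_width: 0.0004
```

Emit:
drive_tool(commands=[{"linear": [-0.0015, 0, 0], "dr": [0, 0, 0], "jaw": 1}])

```text
clock: 22.72
tcp_pos: [0.5428, 0.0123, 0.038]
orientation: [-0.262, 3.127, -0.018]
contact_force: [-9.7, -1.7, 3.5]
grip_width: 0.0001
```

Emit:
drive_tool(commands=[{"linear": [-0.002, 0, 0], "dr": [0, -0.2, 0], "jaw": 1}])

```text
clock: 22.85
tcp_pos: [0.5427, 0.0121, 0.0375]
orientation: [-0.263, 3.127, -0.02]
contact_force: [-8.7, -1.3, 3.0]
grip_width: 0.0003
```

Emit:
drive_tool(commands=[{"linear": [-0.003, 0, -0.0008], "dr": [0, -0.4, 0], "jaw": 1}])

```text
clock: 22.98
tcp_pos: [0.5428, 0.012, 0.0374]
orientation: [-0.263, 3.126, -0.021]
contact_force: [-11.0, -0.5, 2.6]
grip_width: 0.0001
```

Emit:
drive_tool(commands=[{"linear": [-0.004, 0, -0.0008], "dr": [0, -0.4, 0], "jaw": 1}])

```text
clock: 23.1
tcp_pos: [0.5429, 0.0119, 0.0371]
orientation: [-0.265, 3.126, -0.023]
contact_force: [-14.9, -2.2, 4.1]
grip_width: 0.0003
```

Emit:
drive_tool(commands=[{"linear": [-0.0048, 0, -0.0008], "dr": [0, -0.5, 0], "jaw": 1}])

```text
clock: 23.22
tcp_pos: [0.5429, 0.0118, 0.0366]
orientation: [-0.266, 3.126, -0.025]
contact_force: [-15.6, -2.6, 6.9]
grip_width: -0.0003
```

About 17 N against the buffer, after a clear snap. Backing off slowly.

Emit:
drive_tool(commands=[{"linear": [0.002, 0, -0.0005], "dr": [0, 0, 0], "jaw": 1}, {"linear": [0.003, 0, 0], "dr": [0, 0, 0], "jaw": 1}, {"linear": [0.005, 0, 0], "dr": [0, 0, 0], "jaw": 1}, {"linear": [0.01, 0, 0], "dr": [0, 0, 0], "jaw": 1}, {"linear": [0.015, 0, 0], "dr": [0, 0, 0], "jaw": 1}, {"linear": [0.01, 0, 0], "dr": [0, 0, 0], "jaw": 1}, {"linear": [0, 0, 0], "dr": [0, 0, 0], "jaw": 1}, {"linear": [0, 0, 0], "dr": [0, 0, 0], "jaw": 1}])

```text
clock: 24.22
tcp_pos: [0.4982, 0.0037, 0.0379]
orientation: [-0.265, 3.12, -0.024]
contact_force: [-0.2, -0.6, -1.1]
grip_width: 0.0
```

```bash
python3 - <<'E'
from h import *
go((.47,.01,.2))
for n in("side","top"):
    im=viewer.grab_frame(n)[:,:,::-1]
    c=im[130:290,190:360] if n=="side" else im[130:260,180:320]
    cv2.imwrite(f"pics/{n}10.png",cv2.resize(c,None,fx=3.5,fy=3.5,interpolation=cv2.INTER_CUBIC))
E
```

```text
at [0.4982 0.0037 0.0379] F [-0.22 -0.59 -1.12] w 0.0 t 24.23 q [ 0.44  0.58 -0.73  2.09  0.64  0.69  1.03]
x axis [-0.986 -0.169 -0.009] shift after turn [ 0.0253  0.0083 -0.1625] before turn [ 0.0253  0.0083 -0.1625]
```

View pics/side10.png

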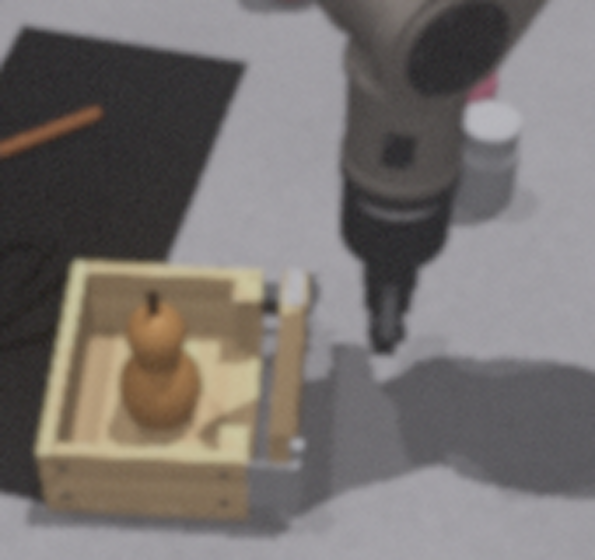

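The gate stays shut by itself (crop 288,365) with the fingers 40 mm off, and the gourd is upright (160,365). Lifting away for a last clear look.

Emit:
drive_tool(commands=[{"linear": [0.005, 0.002, -0.02], "dr": [0, 0, 0], "jaw": 1}, {"linear": [0.005, 0.002, -0.03], "dr": [0, 0, 0], "jaw": 1}, {"linear": [0, -0.01, -0.04], "dr": [0, 0, 0], "jaw": 1}, {"linear": [0, -0.04, -0.03], "dr": [0, 0, 0], "jaw": 1}, {"linear": [0, -0.05, 0], "dr": [0, 0, 0], "jaw": 1}, {"linear": [0, -0.03, 0], "dr": [0, 0, 0], "jaw": 1}, {"linear": [0, 0, 0], "dr": [0, 0, 0], "jaw": 1}, {"linear": [0, 0, 0], "dr": [0, 0, 0], "jaw": 1}])

```text
clock: 25.32
tcp_pos: [0.5121, -0.1218, 0.1643]
orientation: [-0.27, 3.116, -0.022]
contact_force: [0.5, -0.8, 0.1]
grip_width: -0.0001
```

```bash
python3 - <<'E'
from h import *
o=monitor.get_obs();print(o["tcp_pos"],o["contact_force"],abs(o["qvel"]).max(),o["clock"])
for n in("side","top"):
    im=viewer.grab_frame(n)[:,:,::-1]; cv2.imwrite(f"pics/{n}_full11.png",im)
    c=im[190:290,190:330] if n=="side" else im[135:240,195:295]
    cv2.imwrite(f"pics/{n}11.png",cv2.resize(c,None,fx=5.5,fy=5.5,interpolation=cv2.INTER_CUBIC))
E
```

```text
[ 0.51212488 -0.12177313  0.1643088 ] [ 0.46142616 -0.79191038  0.10680636] 0.009809586087830542 25.325
```

View pics/top11.png

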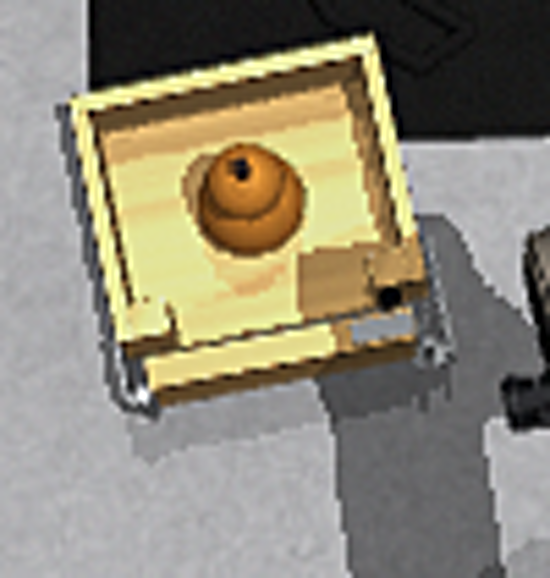

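View pics/side11.png

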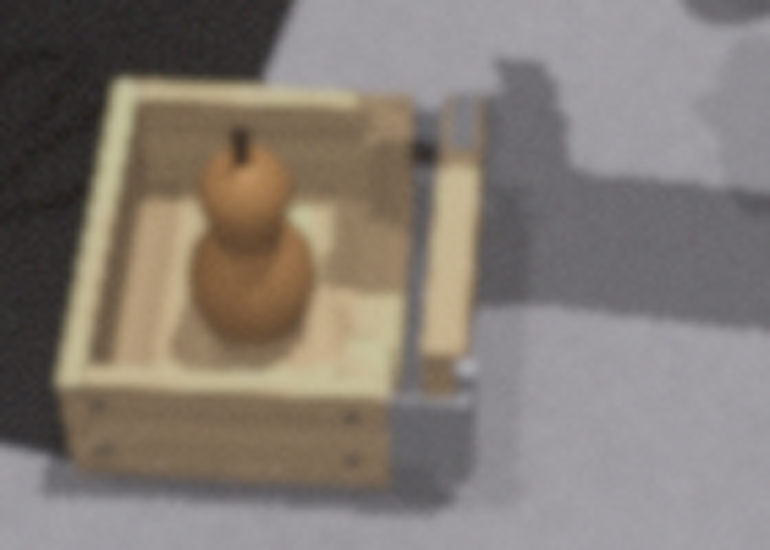

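View pics/top_full11.png

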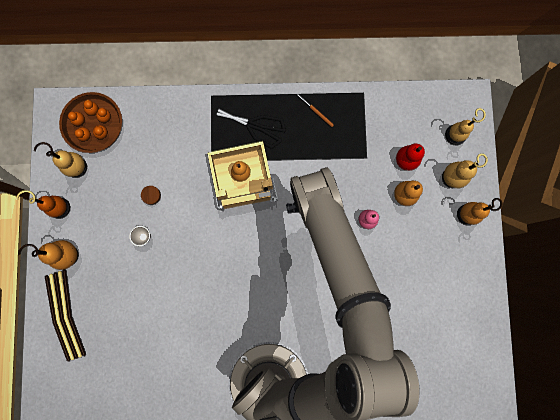

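The gourd (top crop 245,195) is in the middle of the crate. The gate (280,355) lies square to it. The cup and stand are where they were. The jar is hidden by the arm here, so I check it in the side view.

```bash
python3 - <<'E'
from h import *
T=lambda x,y:(195+x/5.5-.4,135+y/5.5-.4)
S=lambda x,y:(190+x/5.5-.4,190+y/5.5-.4)
for nm,s,t in(("tip",(240,130),(240,165)),("upper",(247,197),(250,180)),("lower",(252,283),(250,205))):
    p,e=tri(S(*s),T(*t)); print(nm,p.round(4),round(e,4),"crate",(Rc.T@(p[:2]-O)).round(4))
A,B=[plane("top",*T(*q),.086)[:2] for q in((150,389),(415,345))]
a_,b_=Rc.T@(A-O),Rc.T@(B-O); print("gate outer top edge",a_,b_,"angle",np.arctan2(a_[0]-b_[0],a_[1]-b_[1]))
s0=cv2.imread("pics/side0.png");s1=cv2.imread("pics/side_full11.png")
cv2.imwrite("pics/jar.png",np.hstack([cv2.resize(s[120:220,270:370],None,fx=4,fy=4) for s in(s0,s1)])[:, :800])
E
```

```text
tip [0.648  0.0761 0.1406] 0.0007 crate [ 0.0846 -0.    ]
upper [0.6491 0.0735 0.0922] 0.0005 crate [ 0.0853 -0.0028]
lower [0.6479 0.0771 0.034 ] 0.0019 crate [0.0847 0.001 ]
gate outer top edge [-0.01638751  0.07392593] [-0.02228225 -0.07321184] angle 0.04004131285349156
```

View pics/jar.png

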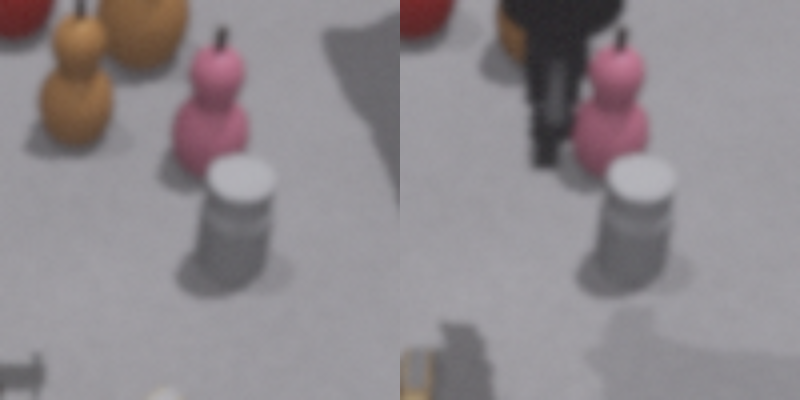

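The jar and the pink gourd are exactly where they were. All checks agree, so I hand in.

```bash
python3 -c "
from bench import job
print(job.hand_in())"
```

```text
the job is handed in; nothing more can be done
None
```

I stood the small tan gourd in the crate and pushed the gate until it latched. I handed the job in after about 25 s of the 67 s allowed; no verdict is reported.

- **Gourd:** it stands let go at crate x 0.085, y 0.000 m. Its stalk tip measures 0.141 m high, against 0.136 m expected with the 8 mm floor. The points along its axis agree within about 4 mm, so it is upright to within my measurement.
- **Gate:** the push force rose to about 12 N and fell to about 0.5 N at the snap. The gate then met the buffer, where I pressed to about 17 N in total. It stays shut by itself at about 0.04 rad with the arm clear.
- **Bystanders:** the jar, cup and wooden stand look unmoved in the last pictures. The jar was hidden by the arm in the top view, so I compared it in the side view only.

No check failed. The only disagreements were 1 to 5 mm differences between the two views and the given heights.

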